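Re-arm and jog the valve grinder after a breaker trip

ROBOT

A 7-joint arm with a two-finger parallel gripper is mounted at the origin on the work surface. World frame = base frame: x ahead of the robot, y to its left, z up, the work surface at z = 0. Lengths are in m, angles in rad, forces in N, time in s.
With the tool pointing down it reaches from about 0.4 to 0.9 m from the base axis. Payload 5.5 kg.
Tool frame: the origin (TCP) lies midway between the tips of the shut fingers; the grasp point (between the pads) lies 19 mm behind it (tcp_to_grasp is the distance from the TCP to the grasp point, in m); z points along the fingers, y is the line along which they close (so a half turn about z gives the same grasp; the last joint's range is limited). The gripper opens to 92 mm and grips with 3 to 60 N. Pads are 19 mm wide; open, the fingers measure 130 mm over their backs; the gripper's body (75 mm by 190 mm) begins 47 mm behind the grasp point.
Start: joints at [1.379, 0.501, -0.427, 1.55, 0.221, 1.138, -0.21], TCP at [0.286, -0.584, 0.227] pointing down, gripper open.
Joint ranges: [-2.88, 2.88], [-0.31, 2.03], [-1.54, 1.56], [0.2, 2.42], [-1.41, 4.55], [0.19, 2.02], [-2.57, 2.57]. Speed limits (rad/s): [2.57, 2.57, 3.14, 3.14, 3.14, 3.14, 3.14].

INTERFACE

Orientations are given as a rotation vector (axis times angle).
In Python, from cell import move_ptp, line_to, goto_joints, command_gripper, hold, ik, capture, MotionError, close_job, current_t, current_joints, current_qd, current_effort, current_ee_pos, current_orientation, current_contact_force, current_ft_torque, current_width, current_grip_force, tcp_to_grasp gives the robot as it stands. The module is installed in compiled form; this text tells all that it offers. Calls block until the motion is done:
- move_ptp(position, orientation): joint-space move of the TCP to a pose.
- line_to(position, vel=0.15, ori=None): straight line of the TCP; ori=None keeps the orientation; vel is the mean speed in m/s.
- goto_joints(angles): joint-space move.
- command_gripper(opening): finger opening in m; the grip force is fixed at half the most; returns when the fingers have stopped.
- hold(seconds).
- ik(position, orientation): joint angles nearest the present ones, or None.
- capture(name): name is "scene" or "top" or "wrist"; returns a dict with "image" (480x640x3 uint8, blue, green, red), "z_map" (480x640 float32, m along the optical axis (not along the pixel's ray), 0 where there is no reading), "K" (3x3 intrinsics, pixels), "R" (3x3) and "t" (3): a world point X has camera coordinates R X + t. Camera axes: x right, y down, z forward; pixel columns grow to the right and rows downward; lengths in m; the calibration is good to about 2 mm. A picture is of the moment at which its call begins.
A pose or a line that the arm cannot do raises MotionError and nothing moves.
- close_job(): hands the job in; it is judged then, once.
Readings, each from a call of its own:
- current_t(): time.
- current_joints(): joint angles.
- current_qd(): joint speeds.
- current_effort(): joint torques, N m.
- current_ee_pos(): TCP position.
- current_orientation(): TCP orientation.
- current_contact_force(): force on the tool from outside, world axes, zero at the start.
- current_ft_torque(): the same for the moment, N m.
- current_width(): finger opening in m.
- current_grip_force(): force on a finger pad.
Only numpy, scipy, OpenCV 4.12 (cv2) and the standard library are available. Lean on these libraries where they do the work, as an engineer would, in place of code of your own. Each camera call takes 0.05 s, during which the arm holds its last target. There are 200 camera calls.

TASK

The valve grinder has tripped a breaker: with closed fingers, push the one breaker button that has popped out fully home, like its two neighbours, then press down the raised end of the long paddle rocker on the control box until it has tipped right over, then press the square run pad fully down and finish still holding it down. Keep to that order; do not press the round mushroom stop button, do not pick anything up, and leave the loose engine parts and tools where they are.

Things in the scene. Friction and masses are not known exactly. Their poses are not given: they have to be found in the camera images.
- breaker_box: Grey steel box fixed on the bench, 130 (x) x 190 (y) x 60 mm high, flat top. Origin at the centre of its underside, z up. Three breaker buttons stand in a row along its y, 52 mm apart (at y = +52, 0, -52 mm), 20 mm from its centre towards -x; which breaker is in which place varies.
- breaker_a (a joint): Circuit-breaker push button 'a': position in m; 0 = popped out (tripped), 0.010 = pushed home. This is the one that has popped out (starts within 1 mm of 0). Held only by about 2.5 N of friction: it slides down when pushed and stays where it is left, no spring.
- breaker_b (a joint): Circuit-breaker push button 'b': position in m; 0 = popped out (tripped), 0.010 = pushed home. Starts home. Held only by about 2.5 N of friction: it slides down when pushed and stays where it is left, no spring.
- breaker_c (a joint): Circuit-breaker push button 'c': position in m; 0 = popped out (tripped), 0.010 = pushed home. Starts home. Held only by about 2.5 N of friction: it slides down when pushed and stays where it is left, no spring.
- breaker_a_top (a point): Centre of the flat top of breaker a's dark round cap, 18 mm diameter. The cap is in a steel collar of 26 mm diameter whose top is 6 mm above the box's top; the cap's top is 14 mm above the collar when popped out and 4 mm above it when home. Moves with the cap.
- breaker_b_top (a point): Centre of the flat top of breaker b's dark round cap, 18 mm diameter. The cap is in a steel collar of 26 mm diameter whose top is 6 mm above the box's top; the cap's top is 14 mm above the collar when popped out and 4 mm above it when home. Moves with the cap.
- breaker_c_top (a point): Centre of the flat top of breaker c's dark round cap, 18 mm diameter. The cap is in a steel collar of 26 mm diameter whose top is 6 mm above the box's top; the cap's top is 14 mm above the collar when popped out and 4 mm above it when home. Moves with the cap.
- station: Control box, grey steel, fixed on the bench, 150 (x) x 290 (y) x 70 mm high, flat top. Origin at the centre of its underside, z up. Rocker, run pad and stop button are in a row along its y (at y = +90, 0, -90 mm), 20 mm from its centre towards -x, in an order that varies; all are turned with the box.
- rocker (a joint): Paddle rocker angle in rad: 0 = off, the end towards the box's +x raised; 0.44 = on, that end down and the other up. No spring: stays where it is left (friction 0.06 N m).
- rocker_raised_end (a point): Point on the top face of the dark paddle, 28 mm from its pivot towards the end that starts raised (10 mm short of that end); the point turns with the paddle. The paddle is 76 mm long along the box's x, 34 mm wide along its y, 8 mm thick; its pivot (at its middle) is 16 mm above the box's top. The paddle is pushed at this point or farther out: the finger must stay clear of the pivot. It comes down about 12 mm here.
- run (a joint): Run pad position in m: 0 = released, 0.007 = fully down. Sprung: 1.5 N starts it, 5 N holds it fully down; it springs back when released.
- run_top (a point): Centre of the flat top of the dark square run pad, 38 x 38 mm, standing 20 mm above the box's top when released (13 mm when down) in a square steel bezel 50 x 50 mm, 10 mm high. Moves with the pad.
- stop (a joint): Stop button position in m: 0 = released, 0.006 = pressed. Must not be pressed.
- stop_top (a point): Top centre of the dark round mushroom stop button, 40 mm diameter, 34 mm above the box's top.
- wrist_pin: Loose steel pin, 22 mm diameter, 45 mm tall, standing on the top of the control box, along its +x edge. Origin: centre of its underside. Leave alone.
- socket: Loose steel socket, 24 mm diameter, 26 mm tall, standing on the top of the breaker box near its +x edge. Origin: centre of its underside. Leave alone.
- piston: Loose aluminium piston, 86 mm diameter, 58 mm tall, standing on the bench beyond the boxes. Origin: centre of its underside. Leave alone.
- valve: Loose engine valve standing on its 38 mm head beyond the boxes, 8 mm stem, 95 mm tall. Origin: centre of its underside. Leave alone.
- bearing_ring: Loose steel bearing ring, 68 mm outer diameter, 22 mm high, lying beyond the boxes. Origin: centre of its underside. Leave alone.
- conrod: Loose connecting rod lying on the bench between robot and control box, about 186 mm long along its y, 64 mm wide, 20 mm high. Origin: under the shank. Leave alone.
- spanner: Loose 170 mm spanner lying on the bench between robot and breaker box, long along its x. Leave alone.

How it is judged:
On the way, in this order (a step that is already met when the one before it is completed fails the run):
1. the popped breaker is pushed home (value of joint breaker_a above 0.0085 m), for 0.2 s.
2. the rocker is tipped right over (value of joint rocker above 0.38 rad), for 0.2 s.
At the end, for the whole second after the job is handed in: All three breakers home (joint above 8.5 of 10 mm), rocker over (above 0.38 of 0.44 rad), and the run pad held down by the fingers (above 5.5 of 7 mm, finger force above 1 N), the stop button not pressed (under 2 mm) (value of joint each of breaker_a, breaker_b, breaker_c above 0.0085 m and value of joint rocker above 0.38 rad and value of joint run above 0.0055 m and contact force between the fingers and run above 1 N and value of joint stop below 0.002 m); the arm keeps its last pose, push and grip.
It fails at once if the rocker is tipped before the breaker is home (value of joint rocker above 0.25 rad and value of joint breaker_a below 0.0085 m).
It fails at once if the run pad is pressed before the rocker is over (value of joint run above 0.003 m and value of joint rocker below 0.38 rad).
It fails at once if the mushroom stop button is pressed (value of joint stop above 0.003 m).
It fails at once if a loose part is moved more than 20 mm, lifted or carried off (distance of any of piston, wrist_pin, socket, valve, bearing_ring, conrod, spanner from where it was at the start of the episode above 0.02 m).
It fails at once if a loose part standing up is knocked over (angle between any of piston, wrist_pin, socket, valve, bearing_ring's own z axis and vertical above 0.6 rad).
It also fails if it takes over 51 s, if anything falls off the work surface, if the arm or the gripper's body presses on something with over 40 N, if the wrist force passes 120 N, or if a joint passes its speed limit or range.

## Working session

There is one attempt and no reset: what is moved stays moved. The work goes in short steps, each a Python script; the robot and the scene stay as the last script left them, time stands still between calls to the robot, and variables do not carry over. Pictures are saved under pics/ and viewed, at most 10 in all, crops included, and the job is handed in when it is done.

```bash
mkdir -p pics; python3 - <<'E'
from cell import *
import cv2,numpy as np
for n in("scene","top"):
    c=capture(n); cv2.imwrite(f"pics/{n}0.png",c["image"]); np.savez(f"{n}0.npz",**c)
    print(n,c["K"].tolist(),c["R"].round(3).tolist(),c["t"].round(3).tolist(),(c["z_map"]>0).mean())
print(current_t(),current_orientation(),current_contact_force())
E
```

```text
scene [[497.7641719825154, 0.0, 315.38792368940864], [0.0, 497.7641719825154, 242.9377339741535], [0.0, 0.0, 1.0]] [[-0.826, 0.564, 0.016], [0.309, 0.475, -0.824], [-0.473, -0.676, -0.566]] [0.44, -0.113, 1.307] 0.9960709635416667
top [[524.81241983795, 0.0, 332.6011035083508], [0.0, 524.81241983795, 233.387792718776], [0.0, 0.0, 1.0]] [[-0.018, -1.0, 0.015], [-0.991, 0.015, -0.136], [0.136, -0.017, -0.991]] [0.021, 0.567, 0.853] 0.9958561197916667
0.1 [-3.05905455e+00 -7.08012505e-01  5.49475806e-04] [-0.22582275 -1.22330734 -1.48652171]
```

View pics/top0.png

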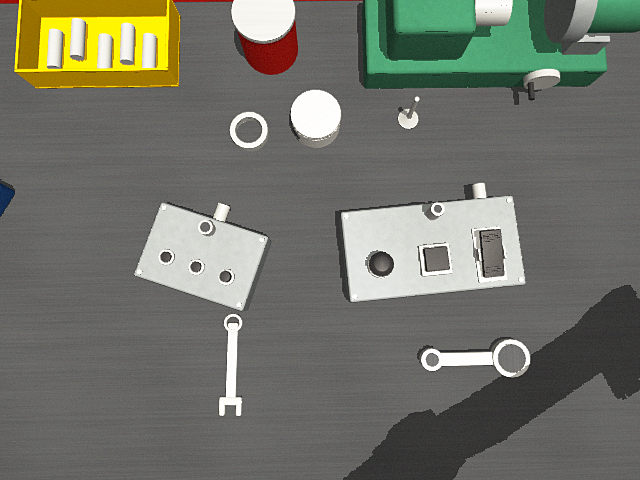

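View pics/scene0.png

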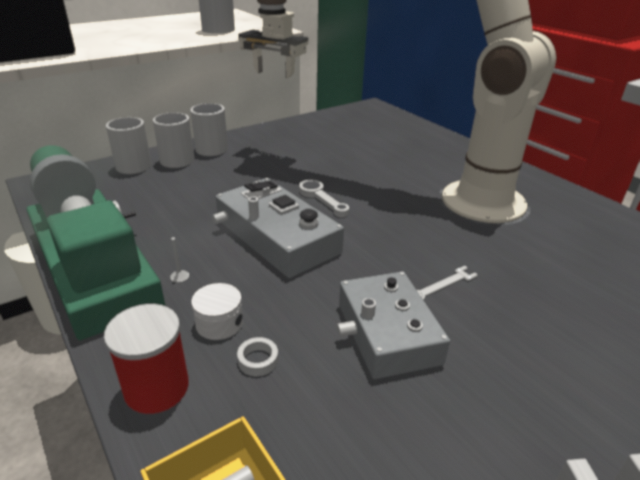

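The top view shows the breaker box at left, with caps at (167,257), (197,267) and (227,277); the last looks popped. On the control box are the stop (380,263), the run pad (435,259) and the rocker (491,253), with the wrist pin at (437,210). The scene view agrees: the cap at (391,283) stands tall.

```bash
cat > h.py <<'E'
import numpy as np,cv2
def ray(c,u,v,z):
    d=np.linalg.inv(c["K"])@[u,v,1]; R=c["R"]; o=-R.T@c["t"]; w=R.T@d
    return o+w*(z-o[2])/w[2]
def pt(c,u,v):
    d=np.linalg.inv(c["K"])@[u,v,1]*c["z_map"][int(round(v)),int(round(u))]
    return c["R"].T@(d-c["t"])
E
python3 - <<'E'
from h import *
c=np.load("top0.npz"); g=cv2.cvtColor(c["image"],cv2.COLOR_BGR2GRAY)
for n,(u,v),r,z in [("b1",(167,257),9,.07),("b2",(197,267),9,.07),("b3",(227,277),9,.08),("stop",(380,263),16,.1),("run",(435,259),14,.09),("rock",(491,253),22,.088)]:
    m=np.zeros_like(g); cv2.circle(m,(u,v),r,255,-1); m=((g<90)&(m>0)).astype(np.uint8)
    k,l,s,ce=cv2.connectedComponentsWithStats(m); i=1+s[1:,4].argmax(); q=ce[i]
    print(n,s[i],q.round(1),ray(c,*q,z).round(4),pt(c,*q).round(4))
# box top outlines via height
v,u=np.mgrid[:480,:640]
P=(np.stack([u,v,np.ones_like(u)],-1)@np.linalg.inv(c["K"]).T*c["z_map"][...,None]-c["t"])@c["R"]
for n,lo,hi,a,b in [("brk",.052,.066,100,300),("sta",.062,.076,330,540)]:
    M=(P[...,2]>lo)&(P[...,2]<hi)&(u>a)&(u<b)&(v>180)&(v<320)
    r=cv2.minAreaRect((P[M][:,:2]*1000).astype(np.float32)); print(n,r,np.median(P[M][:,2]))
for p in [(490,236),(490,270),(437,209),(205,227)]: print(p,pt(c,*p).round(4))
print(P[275:280,222:233,2].round(3))
E
```

```text
b1 [161 252  11  10  75] [165.2 256.2] [0.5303 0.2843 0.07  ] [0.5307 0.2855 0.0661]
b2 [191 262  10  10  61] [195.1 265.8] [0.5138 0.2357 0.07  ] [0.5142 0.2368 0.0652]
b3 [220 271  12  11  58] [224.5 275.7] [0.4964 0.1862 0.08  ] [0.4965 0.1864 0.0787]
stop [369 251  25  26 355] [380.6 262.9] [ 0.5113 -0.062   0.1   ] [ 0.5112 -0.0619  0.1011]
run [423 251   5  20  35] [424.9 260.1] [ 0.5154 -0.1339  0.09  ] [ 0.5156 -0.1343  0.0881]
rock [480 234   5  40  72] [481.7 253.9] [ 0.5241 -0.2259  0.088 ] [ 0.524  -0.2254  0.0898]
brk ((531.7319946289062, 229.35861206054688), (190.37306213378906, 130.25892639160156), 70.83943176269531) 0.0589075682034471
sta ((537.9935913085938, -151.31507873535156), (150.2479248046875, 290.3464050292969), 4.822038173675537) 0.06894512957446439
(490, 236) [ 0.5519 -0.2387  0.095 ]
(490, 270) [ 0.4984 -0.2396  0.0823]
(437, 209) [ 0.5936 -0.1518  0.1132]
(205, 227) [0.5747 0.2171 0.0861]
[[0.078 0.074 0.08  0.077 0.08  0.077 0.077 0.079 0.074 0.068 0.064]
 [0.078 0.079 0.079 0.078 0.077 0.081 0.077 0.078 0.076 0.067 0.063]
 [0.077 0.077 0.077 0.079 0.078 0.077 0.077 0.078 0.074 0.066 0.064]
 [0.077 0.079 0.078 0.08  0.078 0.076 0.076 0.076 0.077 0.065 0.064]
 [0.075 0.078 0.08  0.078 0.078 0.077 0.076 0.076 0.07  0.065 0.066]]
```

```bash
cat >> h.py <<'E'
from cell import *
from scipy.spatial.transform import Rotation as Ro
def ori(deg): return (Ro.from_euler('z',deg,degrees=True)*Ro.from_euler('x',np.pi)).as_rotvec()
def press(x,y,z0,zmin,fstop,step=.001,vel=.02):
    "from z0, step down until force fstop or zmin; returns log"
    line_to([x,y,z0],vel=.08); hold(.2); f0=current_contact_force()[2]; z=z0; log=[]
    while z>zmin:
        z-=step; line_to([x,y,z],vel=vel); f=current_contact_force()[2]-f0
        log.append((round(z,4),round(current_ee_pos()[2],4),round(f,1)))
        if f>fstop: break
    for l in log: print(*l)
E
python3 - <<'E'
from h import *
command_gripper(0.0); print(current_width(),current_t())
move_ptp([.4957,.1869,.16],ori(-19.2)); print(current_ee_pos(),current_t())
press(.4957,.1869,.086,.066,18)
hold(.4); print(current_contact_force(),current_t())
line_to([.4957,.1869,.17]); c=capture("top"); np.savez("top1.npz",**c); print(current_t())
w=capture("wrist"); cv2.imwrite("pics/w1.png",w["image"])
E
```

```text
0.0001538372775751381 1.5417
[0.49616486 0.18605001 0.16001469] 4.3667
0.085 0.0851 0.3
0.084 0.0839 -0.4
0.083 0.0829 -0.2
0.082 0.0819 -0.7
0.081 0.0809 0.7
0.08 0.0799 -0.1
0.079 0.079 0.7
0.078 0.078 1.5
0.077 0.077 0.6
0.076 0.0759 1.3
0.075 0.0749 1.0
0.074 0.0739 1.2
0.073 0.0729 0.9
0.072 0.0719 0.1
0.071 0.0709 1.2
0.07 0.0702 4.0
0.069 0.07 12.7
0.068 0.0698 21.6
[-5.38413835 -2.54567072 20.31665599] 10.5417
11.425
```

View pics/w1.png

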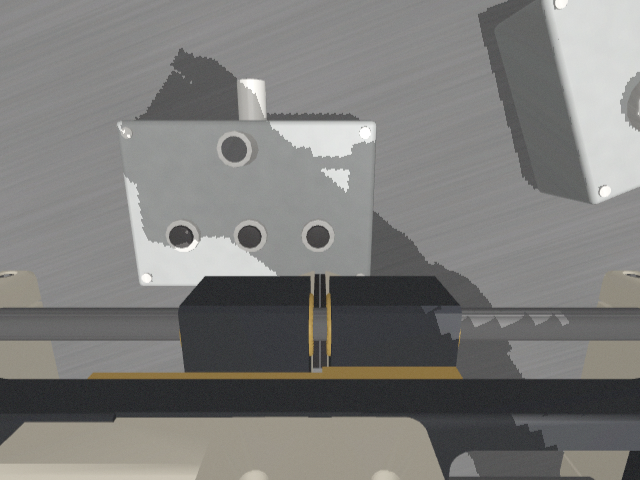

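The wrist view shows all three caps, (181,236), (249,236) and (318,236), looking alike. The push stopped at z = 0.070, which is the home height. Next is the rocker.

```bash
python3 - <<'E'
from h import *
x,y=.5256+.0329,-.2427+.0028
move_ptp([x,y,.16],ori(4.8)); print(current_ee_pos(),current_t())
press(x,y,.105,.078,15,step=.0015)
hold(.3); print(current_contact_force(),current_ee_pos(),current_t())
line_to([x,y,.16]); 
w=capture("wrist"); cv2.imwrite("pics/w2.png",w["image"]); np.savez("w2.npz",**w); print(current_t())
E
```

```text
[ 0.55906808 -0.23801185  0.15995795] 13.0667
0.1035 0.1036 -1.0
0.102 0.1018 -0.9
0.1005 0.1003 -0.6
0.099 0.0989 -1.1
0.0975 0.0974 -0.9
0.096 0.0961 -0.1
0.0945 0.0946 1.0
0.093 0.093 0.2
0.0915 0.0914 1.8
0.09 0.0899 1.0
0.0885 0.0884 0.6
0.087 0.0869 1.0
0.0855 0.0854 1.0
0.084 0.0845 5.7
0.0825 0.0841 13.3
0.081 0.0837 20.7
[-4.97607706  2.94060085 22.18787297] [ 0.55880107 -0.24006392  0.08376349] 18.4083
19.1333
```

View pics/w2.png

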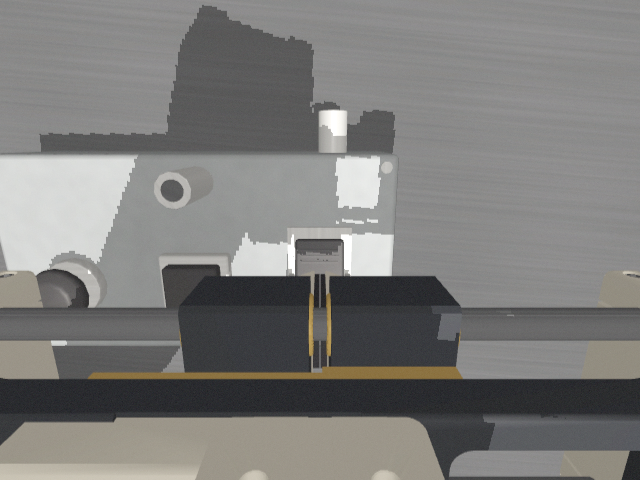

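The wrist view shows the paddle's +x end at (320,255) low in its frame, with a hard stop at z ≈ 0.084 as predicted. I'll check its slope by depth before pressing run.

```bash
python3 - <<'E'
from h import *
w=np.load("w2.npz")
for u,v in [(305,248),(335,248),(305,258),(335,258),(305,268),(335,268)]: print(pt(w,u,v).round(4))
x,y=.5181,-.153
move_ptp([x,y,.15],ori(4.8)); print(current_ee_pos(),current_t())
c=capture("top"); cv2.imwrite("pics/t2.png",c["image"][180:320,330:550].repeat(3,0).repeat(3,1)); np.savez("t2.npz",**c)
for v in range(234,278,4): print(v,pt(c,490,v).round(4),pt(c,496,v)[2].round(4))
E
```

```text
[ 0.5552 -0.2296  0.0828]
[ 0.5573 -0.2503  0.0839]
[ 0.5489 -0.2301  0.0857]
[ 0.5505 -0.2509  0.0854]
[ 0.5419 -0.2307  0.0867]
[ 0.5438 -0.2514  0.0869]
[ 0.51705778 -0.1517845   0.14893788] 19.6083
234 [ 0.4983 -0.0999  0.5277] 0.5298
238 [ 0.4958 -0.1012  0.523 ] 0.5299
242 [ 0.4931 -0.1023  0.5189] 0.5317
246 [ 0.4904 -0.1032  0.5156] 0.5293
250 [ 0.487  -0.1022  0.5182] 0.5271
254 [ 0.4845 -0.1041  0.5116] 0.5264
258 [ 0.4813 -0.1039  0.5117] 0.5273
262 [ 0.478  -0.1033  0.5128] 0.5274
266 [ 0.4748 -0.1028  0.5141] 0.5275
270 [ 0.4717 -0.1025  0.5144] 0.5292
274 [ 0.4685 -0.1021  0.515 ] 0.5306
```

View pics/t2.png

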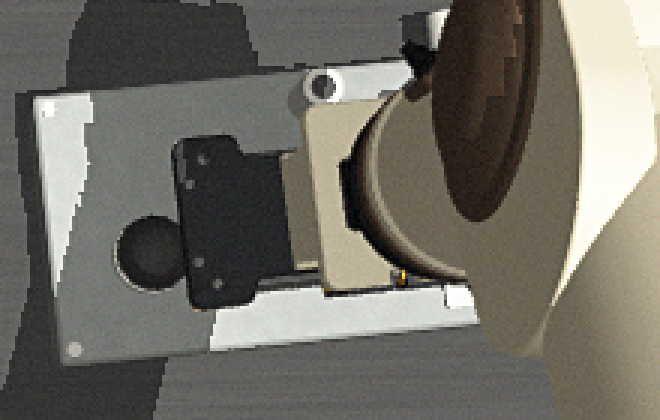

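The crop shows the arm hiding the rocker, with the stop (155,253) and the pin (322,87) untouched. The wrist depths slope down towards +x (0.087 → 0.083), so the rocker is over. Now I press run.

```bash
python3 - <<'E'
from h import *
press(.5181,-.153,.096,.078,15)
hold(.5); print(current_contact_force(),current_ee_pos(),current_t())
E
```

```text
0.095 0.0951 0.6
0.094 0.0939 0.2
0.093 0.0929 -0.7
0.092 0.0919 -0.2
0.091 0.0909 -0.4
0.09 0.0901 1.0
0.089 0.0891 2.2
0.088 0.0881 1.4
0.087 0.0871 3.6
0.086 0.0861 3.0
0.085 0.0851 3.5
0.084 0.0841 4.0
0.083 0.0833 6.2
0.082 0.0831 14.4
0.081 0.083 21.3
[-5.69691485  0.57984469 22.12665646] [ 0.51838616 -0.15306726  0.08297174] 24.9333
```

The pad started moving at about z = 0.090 and hit its stop at 0.083, and it is held there with about 20 N.

```bash
python3 -c "
from cell import *
print(close_job())"
```

```text
the job is handed in; nothing more can be done
None
```

I handed the job in at about 25 s on the robot's clock: breaker pushed home, then rocker tipped right over, then run pad held fully down (about 20 N); the stop button was never touched, and the judge's verdict was not shown.

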